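# Stow a label roll and stack the stack-nest crates

### The arm

A 7-joint arm with a two-finger parallel gripper is mounted at the origin on a cart in front of the work surface, level with it; the furniture and walls round the work are solid. World frame = base frame: x ahead of the robot, y to its left, z up, the work surface at z = 0. Lengths are in m, angles in rad, forces in N, time in s.
With the tool pointing down it reaches from about 0.4 to 0.85 m from the base axis. Payload 4.5 kg.
Tool frame: the origin (TCP) lies on the centre line of the jaws, within the pads' length; the fingertips stand 14 mm ahead of it and the grasp point (between the pads) lies 5 mm behind it (r.tcp_to_tips is the z of the fingertips in the tool frame, in m); z points along the fingers, y is the direction in which the jaws open and shut (so a half turn about z gives the same grasp; the last joint's range is limited). The gripper opens to 88 mm and grips with 3 to 60 N. Pads are 18 mm wide; open, the fingers measure 123 mm over their backs; the gripper's body (75 mm by 187 mm) begins 45 mm behind the grasp point.
Start: joints at [1.312, 0.689, -0.195, 1.565, 0.157, 0.902, -0.215], TCP at [0.18, -0.598, 0.253] pointing down, gripper open.
Joint ranges: [-3.01, 3.01], [-0.46, 2.08], [-1.47, 1.51], [0.13, 2.56], [-1, 4.14], [0.04, 2.09], [-2.66, 2.66]. Speed limits (rad/s): [2.57, 2.57, 3.14, 3.14, 3.14, 3.14, 3.14].

### API

Orientations are given as a unit quaternion [x, y, z, w].
In Python, from plant import r, viewer gives the robot as it stands.
- The arm moves only by the shell command python3 -m inch 'ROWS' [FORCE]. ROWS is JSON, a list of rows, each a list of 3 entries, a list of its own where there are three numbers: the closure, from 0 (fully open) to 1 (shut), then the shift along the tool's x, y, z in cm, then the turn about the tool's z in degrees. In form: [[fingers, [x, y, z], yaw], ...]. A call has 1 to 20 rows; each row is the pose to reach, as a shift and turn from the pose commanded when the call began, along the tool's axes at that moment; what a row does not reach only later rows make up. A row lasts 1/10 s, in which the tool goes at most 50 mm and 8.59 degrees, less where a joint would pass 70% of its speed; a pose out of reach is approached as far as the arm can. A call with a gripper value outside its range is refused whole. The fingers move at their own pace and stop on an object; FORCE is the grip in N (left out, the last holds). Time passes only in rows, so rows that repeat a pose let the fingers close. It gives the time, the measured TCP pose, the force and the opening at its end, in the units of the state.
- r.get_state(): the state, without advancing time (a new reading comes with each control period).
- viewer.snapshot(name): name is "scene" or "top" or "wrist"; returns the picture (384x512x3 uint8, red, green, blue); there is no depth.
- viewer.camera_params(name): a dict with "intrinsics" (3x3 intrinsics, pixels), "world_to_cam" (4x4, takes a point from world to camera coordinates). Camera axes: x right, y up, looking along -z (the intrinsics and any distortion apply to the point x, -y, -z); pixel columns grow to the right and rows downward; lengths in m; the calibration is good to about 2 mm. A picture is of the moment at which its call begins: read the wrist's pose just before it. camera_params takes no time and is no camera call; for the wrist camera it gives the pose at the moment of the call.
- r.finish_job(): hands the job in, once; it reports no verdict.
Trained networks look in the newest picture that a camera, given by its name, has taken for a name from the list of things; names that differ only in an ending like _2 or _b are one class to them, and where a whole thing is asked for, a point or a joint stands for the part that bears it (a point fixed in the world has none). Each returns a list of dicts, best first, with "p" (0 to 1); they miss things now and then, are a little off and sometimes report something else, mostly with a low value. They report only what shows in the picture. A call takes as long as a camera call. They do not tell look-alikes from the thing itself.
- viewer.outline_of(camera, name): "pixels" (384x512 bool, what is visible of it) and "bbox" ([left, top, width, height] in pixels, round what is visible of it).
The state is a dict: "clock": time; "q": joint angles; "qd": joint speeds; "joint_torque": joint torques, N m; "tool_pos": TCP position; "eef_rot": TCP orientation; "contact_force": force on the tool from outside, world axes, zero at the start; "moment": the same for the moment, N m; "opening": opening from 0.0 (shut) to 1.0 (fully open).
Only numpy, scipy, OpenCV 4.12 (cv2) and the standard library are available. Lean on these libraries where they do the work, as an engineer would, in place of code of your own. Each camera call takes 0.05 s, during which the arm holds its last target.

### The job

The carry crate (the one with the handle) is nested down inside the lower crate. Lift it out and stand it aside, lay the smaller of the two label rolls flat on the floor of the lower crate, then put the carry crate back turned end for end, so that its side ribs stand on the lower crate's rim lugs, level and clear above the roll, instead of nesting. Leave the lower crate and all other things where they are.

Things in the scene. Friction and masses are not known exactly. Their poses are not given: they have to be found in the camera images.
- base_crate: Lower crate, grey plastic, open-topped, loose, about 0.8 kg, 184 x 142 x 60 mm outside, walls and floor 4 mm thick. Origin: centre of its underside; x along its length, towards the end with the outside thumb tab; z up. Four rim lugs stand inwards from the long walls, leaving a mouth 108 mm wide between them.
- lower_lug (a point): Top of one of the lower crate's four rim lugs, at x = -66, y = +60 mm, z = 50 mm in its frame; the others are at x = -66, y = -60 and at x = +28, y = +60 and -60. Lugs stand out 13 mm from the wall; a 5 mm high ridge at either end leaves 28 mm along x for a rib to stand in.
- carry_handle (a point): Centre of the carry crate's handle: a flat-sided black bar, 20 mm wide (crate's x), 20 mm high, 96 mm long (crate's y), above the crate's middle; pinch it from above across its width. Axes: x along the crate, towards its thumb tab. The loose empty crate (about 0.3 kg) is 160 x 100 mm with ribs to 124 mm, rim 35 mm and underside 95 mm below this point.
- carry_foot (a point): Foot of one of the carry crate's four side ribs (18 mm wide, standing out 12 mm): x = +66, y = +56 mm from its middle, 4 mm above its underside; others at x = +66, y = -56 and at x = -28, y = +56 and -56. Nested, the ribs pass between the lugs and the handle point is 99 mm above the lower crate's underside; turned and stacked, 141 mm.
- carry_tab (a point): Thumb tab at the +x end of the carry crate, 87 mm from its middle, at the rim; shows which way round the crate is.
- small_roll_center (a point): Centre of the smaller label roll, a solid-looking ring 52 mm in diameter and 30 mm high, lying flat, so this point is 15 mm above what it lies on. Grasp across its diameter.
- large_roll_center (a point): Centre of the larger label roll, 64 mm in diameter and 30 mm high, lying flat; a bystander. The two rolls may change places.
- tape_roll: Bystander: roll of tape lying flat, about 104 mm in diameter, 25 mm high; origin at the centre of its underside.
- deli_cup: Bystander: closed tub 74 mm in diameter, 68 mm high, origin at the centre of its underside. The table to the right of the crates, around x = 0.52, y = -0.33, is always free for 0.1 m all round.
There are look-alikes about, which are no part of the job. What is shaped like the part that bears small_roll_center but black is not meant.

How it is judged:
On the way, in this order (a step that is already met when the one before it is completed fails the run):
1. the carry crate has been lifted out and stands upright on the table beside the lower crate, let go (horizontal distance between carry_handle and base_crate above 0.13 m and height (world z) of carry_handle below 0.102 m and angle between carry_handle's own z axis and vertical below 0.1 rad and contact force between the fingers and carry_crate below 0.1 N), for 0.2 s.
2. the smaller label roll lies flat on the floor of the lower crate, let go (x of small_roll_center in the frame of base_crate between -0.066 and 0.066 m and y of small_roll_center in the frame of base_crate between -0.045 and 0.045 m and z of small_roll_center in the frame of base_crate between 0.012 and 0.028 m and contact force between the fingers and small_roll below 0.1 N), for 0.2 s.
At the end, for the whole second after the job is handed in: Small roll flat on the lower crate's floor; carry crate turned half a turn against the lower one (within 7 degrees), level on the lugs (within 3 degrees), centred within 9 mm along and across, height within 4 mm of stacked; all at rest (x of small_roll_center in the frame of base_crate between -0.066 and 0.066 m and y of small_roll_center in the frame of base_crate between -0.045 and 0.045 m and z of small_roll_center in the frame of base_crate between 0.012 and 0.028 m and x of carry_handle in the frame of base_crate between -0.009 and 0.009 m and y of carry_handle in the frame of base_crate between -0.009 and 0.009 m and z of carry_handle in the frame of base_crate between 0.137 and 0.145 m and x of carry_tab in the frame of base_crate below -0.07 m and angle between the x axis of carry_handle and the x axis of base_crate, either way round below 0.12 rad and angle between the z axis of carry_handle and the z axis of base_crate, either way round below 0.05 rad and angle between base_crate's own z axis and vertical below 0.05 rad and linear speed of each of carry_crate, base_crate, small_roll below 0.02 m/s); the robot touches nothing.
It fails at once if the lower crate is moved more than 50 mm (distance of base_crate from where it was at the start of the episode above 0.05 m).
It fails at once if the larger label roll is moved more than 40 mm (distance of large_roll_center from where it was at the start of the episode above 0.04 m).
It fails at once if the tape roll is moved more than 40 mm (distance of tape_roll from where it was at the start of the episode above 0.04 m).
It fails at once if the deli cup is moved more than 40 mm (distance of deli_cup from where it was at the start of the episode above 0.04 m).
It also fails if it takes over 72 s, if anything falls off the work surface, if the arm or the gripper's body presses on something with over 40 N, if the wrist force passes 120 N, or if a joint passes its speed limit or range.

## Working session

There is one attempt and no reset: what is moved stays moved. The work goes in short steps, Python scripts to look and compute and a shell command to move; the robot and the scene stay as the last step left them, time stands still between calls to the robot, and variables do not carry over. Pictures are saved under pics/ and viewed, and the job is handed in when it is done.

```bash
ls; mkdir -p pics
python3 - <<'E'
from plant import r, viewer
import cv2
print(r.get_state())
for n in ["scene","top","wrist"]:
    im=viewer.snapshot(n); cv2.imwrite(f"pics/{n}0.png",im[:,:,::-1])
    p=viewer.camera_params(n); print(n,p)
E
```

```text
pics
{'clock': 0.0, 'q': array([ 1.31179447,  0.68998546, -0.19451499,  1.56636554,  0.15732458,
        0.90247315, -0.21510819]), 'qd': array([-0.00029462, -0.00181648,  0.00069277, -0.00115408,  0.00013964,
        0.00077612, -0.00086201]), 'joint_torque': array([-8.76446325e-05, -5.27570879e+01, -1.26676843e+00, -1.53429919e+01,
       -5.25579765e-02,  6.48704212e-03,  1.74948750e-04]), 'tool_pos': array([ 0.18017088, -0.59782914,  0.25190338]), 'eef_rot': array([ 9.89295172e-01,  1.45925387e-01, -2.07323054e-04, -8.94827451e-04]), 'contact_force': array([ 0.48881636,  0.02898553, -0.03762234]), 'moment': array([ 0.00801487, -0.07541115, -0.02468047]), 'opening': 1.0002909242113132}
scene {'intrinsics': array([[373.24511664,   0.        , 257.0753751 ],
       [  0.        , 373.24511664, 188.58275334],
       [  0.        ,   0.        ,   1.        ]]), 'world_to_cam': array([[-0.60552882, -0.7958119 ,  0.00427392,  0.43731123],
       [ 0.44627641, -0.33511287,  0.82978113, -0.30326592],
       [-0.65891745,  0.50436374,  0.55807258, -0.68857701],
       [ 0.        ,  0.   
[... 209 characters left out ...]
 'world_to_cam': array([[ 0.00547854, -0.99990823, -0.01239046,  0.09868884],
       [ 0.99417199,  0.0041122 ,  0.10772714, -0.60699713],
       [-0.1076663 , -0.01290844,  0.99410328, -1.05941493],
       [ 0.        ,  0.        ,  0.        ,  1.        ]])}
wrist {'intrinsics': array([[304.54858846,   0.        , 256.35886434],
       [  0.        , 304.54858846, 188.74083439],
       [  0.        ,   0.        ,   1.        ]]), 'world_to_cam': array([[ 0.28961855, -0.95714109, -0.00142237, -0.62430433],
       [ 0.92358287,  0.2798537 , -0.26206217,  0.03731083],
       [ 0.25122852,  0.07458439,  0.96504995, -0.38948881],
       [ 0.        ,  0.        ,  0.        ,  1.        ]])}
```

View pics/scene0.png

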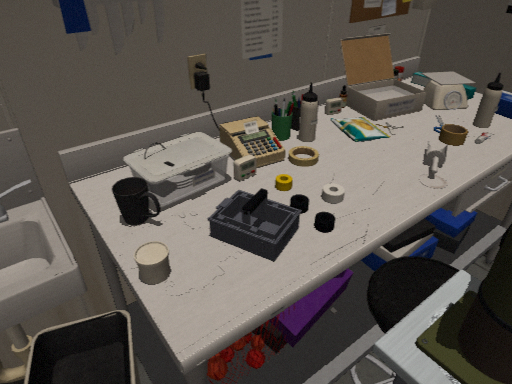

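View pics/top0.png

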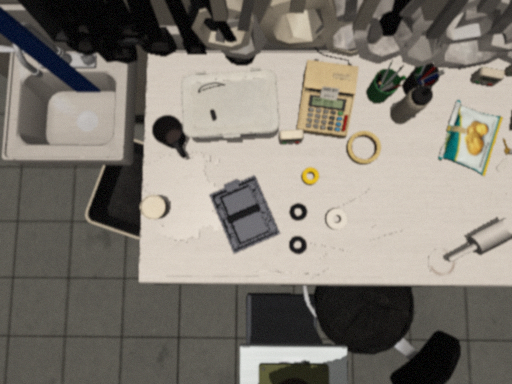

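```bash
cat > h.py <<'E'
from plant import r, viewer
import cv2, numpy as np
from scipy.spatial.transform import Rotation as R
def proj(n,P,cp=None):
    cp=cp or viewer.camera_params(n); K=cp["intrinsics"];T=cp["world_to_cam"]
    c=np.atleast_2d(P)@T[:3,:3].T+T[:3,3]; c=c*[1,-1,-1]
    u=c@K.T; return u[:,:2]/u[:,2:]
def unproj(n,uv,z,cp=None):
    cp=cp or viewer.camera_params(n); K=cp["intrinsics"];T=cp["world_to_cam"]
    uv=np.atleast_2d(uv).astype(float)
    d=np.c_[uv,np.ones(len(uv))]@np.linalg.inv(K).T*[1,-1,-1]
    d=d@T[:3,:3]; o=-T[:3,:3].T@T[:3,3]
    return o+d*((z-o[2])/d[:,2])[:,None]
def rel(P):  # shift in tool axes (cm) from current measured pose to world P
    s=r.get_state(); Q=R.from_quat(s["eef_rot"])
    return Q.inv().apply(np.asarray(P)-s["tool_pos"])*100
def toolyaw():
    s=r.get_state(); y=R.from_quat(s["eef_rot"]).apply([0,1,0]); return np.degrees(np.arctan2(y[1],y[0]))
E
python3 - <<'E'
from h import *
names=["base_crate","lower_lug","carry_handle","carry_foot","carry_tab","small_roll_center","large_roll_center","tape_roll","deli_cup"]
for cam in ["top","scene"]:
    for n in names:
        for d in viewer.outline_of(cam,n):
            m=d["pixels"]; ys,xs=np.nonzero(m)
            print(cam,n,round(d["p"],2),d["bbox"],m.sum(), xs.mean().round(1),ys.mean().round(1), unproj(cam,[xs.mean(),ys.mean()],0.03).round(3)[0][:2])
E
```

```text
top base_crate 0.86 [212.4, 176.8, 67.2, 78.5] 1073 244.1 213.9 [0.541 0.148]
top lower_lug 0.79 [209.8, 176.5, 72.4, 76.1] 1073 244.5 214.3 [0.54  0.146]
top carry_handle 0.79 [216.6, 182.6, 53.3, 68.3] 2113 243.2 212.8 [0.544 0.15 ]
top carry_foot 0.86 [217.0, 181.2, 53.3, 65.6] 2054 242.9 213.0 [0.544 0.151]
top carry_tab 0.81 [215.0, 182.9, 53.0, 60.9] 2104 242.7 212.9 [0.544 0.152]
top small_roll_center 0.57 [286.5, 238.7, 19.0, 16.0] 177 297.7 245.8 [ 0.447 -0.013]
top small_roll_center 0.34 [208.0, 179.2, 73.4, 78.0] 1389 245.1 214.6 [0.539 0.145]
top tape_roll 0.74 [347.9, 131.4, 33.3, 35.1] 538 363.3 147.0 [ 0.748 -0.215]
top deli_cup 0.84 [139.6, 196.4, 29.5, 25.4] 567 153.9 207.3 [0.56  0.421]
scene base_crate 0.7 [206.5, 190.8, 93.5, 70.9] 2130 254.6 232.6 [0.508 0.171]
scene lower_lug 0.68 [207.4, 188.3, 92.5, 75.1] 2106 254.3 232.9 [0.508 0.172]
scene carry_handle 0.8 [217.6, 192.0, 77.0, 45.6] 2189 255.9 214.1 [0.566 0.123]
scene carry_foot 0.75 [217.7, 187.8, 76.9, 53.2] 2291 255.4 214.1 [0.567 0.124]
scene carry_tab 0.85 [215.9, 188.6, 78.3, 51.7] 2239 255.6 214.4 [0.565 0.125]
scene small_roll_center 0.81 [273.8, 172.9, 22.3, 19.1] 261 284.0 182.0 [ 0.64  -0.038]
scene small_roll_center 0.65 [317.3, 210.3, 19.2, 21.5] 367 324.7 221.9 [0.434 0.002]
scene large_roll_center 0.79 [323.8, 181.3, 24.8, 26.1] 408 333.4 192.7 [ 0.512 -0.114]
scene large_roll_center 0.55 [272.4, 173.1, 22.6, 20.6] 275 283.4 182.4 [ 0.639 -0.035]
scene tape_roll 0.68 [134.4, 239.5, 33.4, 44.4] 1311 153.2 261.5 [0.566 0.412]
scene deli_cup 0.82 [135.7, 240.8, 33.6, 41.6] 1160 152.8 261.5 [0.567 0.412]
```

The scene shows five roll-like things in the top image:
- yellow, at (310,175)
- white, at (336,218)
- black, at (298,211) and (298,245)
- the tape roll, at (363,147)

I'll enlarge them and measure their diameters.

Run:
```python
from h import *
im=cv2.imread("pics/top0.png")
a=cv2.resize(im[160:260,205:355],None,fx=5,fy=5,interpolation=cv2.INTER_CUBIC)
cv2.imwrite("pics/crop1.png",a)
im=cv2.imread("pics/scene0.png")
a=cv2.resize(im[165:265,200:355],None,fx=5,fy=5,interpolation=cv2.INTER_CUBIC)
cv2.imwrite("pics/crop2.png",a)
im=cv2.imread("pics/top0.png"); hsv=cv2.cvtColor(im,cv2.COLOR_BGR2HSV)
m=((hsv[:,:,1]>120)&(hsv[:,:,2]>100)).astype(np.uint8)[160:192,295:328]
n,l,s,c=cv2.connectedComponentsWithStats(m); print(s,c+[295,160])
```

```text
[[  0   0  33  32 874]
 [  7   8  17  17 182]] [[311.24256293 175.50343249]
 [309.83516484 175.48351648]]
```

View pics/crop1.png

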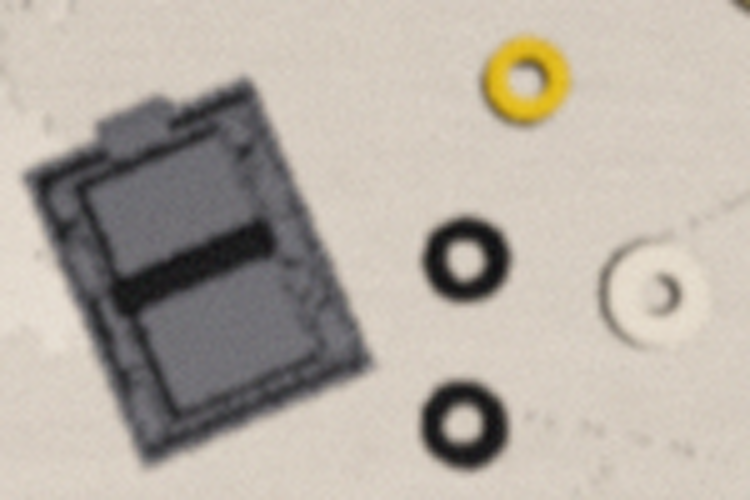

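View pics/crop2.png

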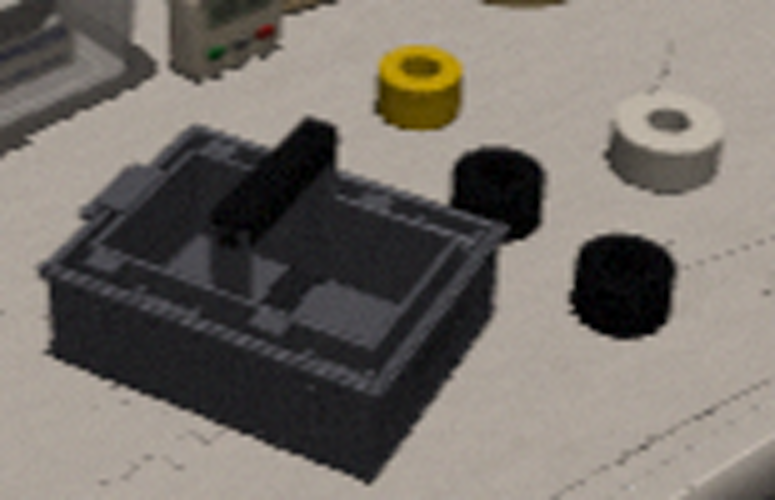

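The yellow roll measures about 17 px (roughly 50 mm) and the white one about 22 px (roughly 64 mm), so the yellow one at (310,175) is the small roll. The black ones are look-alikes. The visible tab is at the far-left end of the crate. Since the crates are nested, they face the same way. Next I'll fit the crate pose.

```bash
cat >> h.py <<'E'
def fitrect(n,uv,obj,x0,cp=None):
    from scipy.optimize import least_squares
    uv=np.asarray(uv,float); obj=np.asarray(obj,float)
    cp=cp or viewer.camera_params(n)
    def f(p):
        c,s=np.cos(p[2]),np.sin(p[2])
        W=np.c_[p[0]+c*obj[:,0]-s*obj[:,1],p[1]+s*obj[:,0]+c*obj[:,1],obj[:,2]]
        return (proj(n,W,cp)-uv).ravel()
    o=least_squares(f,x0); return o.x,o.fun
E
python3 - <<'E'
from h import *
uv=np.array([[27,175],[250,80],[372,365],[148,465]])/5+[205,160]-.4
obj=[[.092,.071,.06],[.092,-.071,.06],[-.092,-.071,.06],[-.092,.071,.06]]
p,e=fitrect("top",uv,obj,[.54,.15,.4]);print("base",p,np.degrees(p[2]),e.round(1))
hu=np.array([[[193,267]]]).reshape(1,2)/5+[205,160]-.4
print("handle",unproj("top",hu,.109))
print("yellow",unproj("top",[309.8,175.5],.03), "scene", unproj("scene",[[284,179]],.03))
s=r.get_state();Q=R.from_quat(s["eef_rot"]).as_matrix();print(Q.round(3),toolyaw())
T=viewer.camera_params("wrist")["world_to_cam"];print("cam in tool",Q.T@(-T[:3,:3].T@T[:3,3]-s["tool_pos"]), (Q.T@T[:3,:3].T).round(2))
print(rel([.42,.10,.40]))
E
```

```text
base [0.54064801 0.14508005 0.41219212] 23.61686861763846 [ 0.  -0.2 -0.3 -0.1  0.2  0.4  0.1 -0.1]
handle [[0.53982388 0.14574481 0.109     ]]
yellow [[ 0.65870976 -0.05105473  0.03      ]] scene [[ 0.65208391 -0.0485561   0.03      ]]
[[ 0.957  0.289  0.   ]
 [ 0.289 -0.957 -0.   ]
 [-0.     0.    -1.   ]] -73.2207876323569
cam in tool [ 6.67050571e-02  6.26085214e-05 -1.32664799e-01] [[ 0.    0.97  0.26]
 [ 1.   -0.   -0.  ]
 [ 0.    0.26 -0.97]]
[ 43.09767436 -59.94977315 -14.72993603]
```

Run:
```python
from h import *
print(rel([.50,-.35,.32]),rel([.53,.0,.32]),rel([.54,.145,.28]))
```

```text
[ 37.76630669 -14.55680202  -6.72651859] [ 50.74253534 -47.20059904  -6.72901982] [ 55.88590325 -60.79486579  -2.73006018]
```

```bash
python3 -m inch '[[0,[5,-2,-2],0],[0,[10,-4,-4],0],[0,[15,-6,-7],0],[0,[20,-8,-7],0],[0,[24,-9,-7],0],[0,[28,-11,-7],0],[0,[33,-13,-7],0],[0,[37.8,-14.6,-7],0],[0,[40,-19,-7],0],[0,[41.5,-23.5,-7],0],[0,[43,-28,-7],0],[0,[45,-32.5,-7],0],[0,[46.8,-37,-7],0],[0,[48.5,-41.5,-7],0],[0,[50.7,-46,-6],0],[0,[52.5,-50.5,-5],0],[0,[54,-55,-4],0],[0,[55.9,-59.5,-3],0],[0,[55.9,-60.8,-3],0],[0,[55.9,-60.8,-3],0]]' 20
python3 - <<'E'
from h import *
s=r.get_state();print(s["q"].round(2),toolyaw())
E
```

```text
clock: 3.05
tool_pos: [0.5392, 0.1484, 0.2825]
eef_rot: [0.989, 0.149, -0.0, -0.001]
contact_force: [0.2, -0.8, 0.0]
opening: 1.003
[-0.23  0.57 -0.2   1.73  0.14  0.86 -1.76] -72.88547787725089
```

```bash
python3 -m inch '[[0,[0,0,0],-8.5],[0,[0,0,0],-17],[0,[0,0,0],-25.5],[0,[0,0,0],-34],[0,[0,0,0],-42.5],[0,[0,0,0],-51],[0,[0,0,0],-59.5],[0,[0,0,0],-68],[0,[0,0,0],-76.5],[0,[0,0,0],-85],[0,[0,0,0],-93],[0,[0,0,0],-96.5],[0,[0,0,0],-96.5],[0,[0,0,0],-96.5]]'
python3 - <<'E'
from h import *
s=r.get_state();print(s["q"].round(2),toolyaw(),s["tool_pos"])
im=viewer.snapshot("wrist");cv2.imwrite("pics/w1.png",im[:,:,::-1])
cp=viewer.camera_params("wrist")
P=np.array([.54,.1455,.109])
print(proj("wrist",P,cp))
E
```

```text
clock: 4.45
tool_pos: [0.5406, 0.1428, 0.2828]
eef_rot: [0.552, 0.834, -0.001, 0.001]
contact_force: [0.5, -0.1, 0.0]
opening: 0.999
[ 0.06  0.63 -0.68  1.72  0.47  0.96 -0.4 ] 23.013852914222067 [0.54060157 0.14280077 0.28281245]
[[257.07541088 171.36890202]]
```

View pics/w1.png

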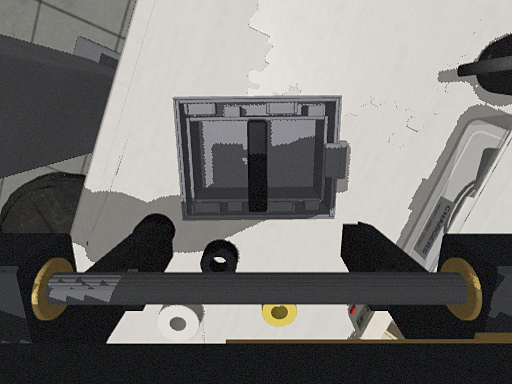

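Run:
```python
from h import *
im=cv2.imread("pics/w1.png");cv2.imwrite("pics/w1c.png",cv2.resize(im[85:230,165:355],None,fx=4,fy=4,interpolation=cv2.INTER_CUBIC))
```

```text
(no output)
```

View pics/w1c.png

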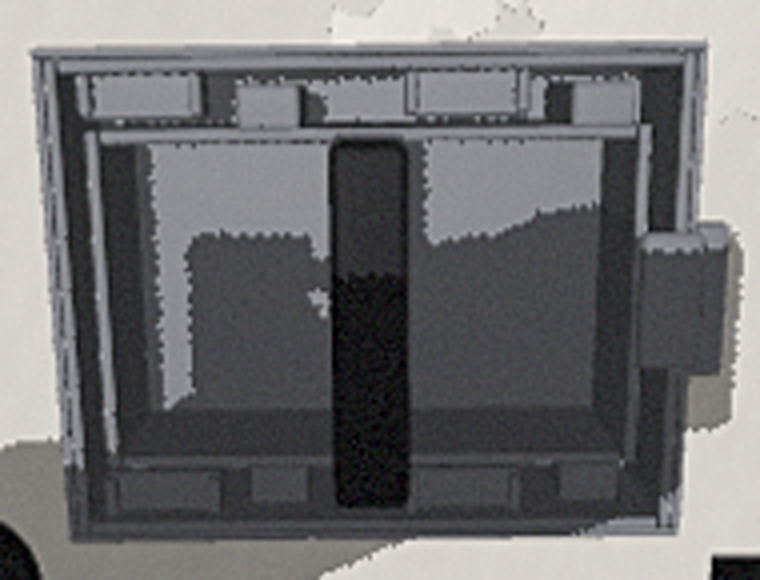

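Run:
```python
from h import *
f=lambda a:np.array(a)/4+[165,85]-.4
# image right = crate +x, image up = world +y side = crate +y
obj=[[-.092,.071,.06],[.092,.071,.06],[.092,-.071,.06],[-.092,-.071,.06]]
p,e=fitrect("wrist",f([[33,47],[706,42],[680,535],[73,540]]),obj,[.54,.15,.4]);print("base",p,np.degrees(p[2]),e.round(1))
obj=[[-.01,.048,.109],[.01,.048,.109],[.01,-.048,.109],[-.01,-.048,.109]]
p,e=fitrect("wrist",f([[332,143],[405,143],[408,506],[335,506]]),obj,[.54,.15,.4]);print("handle",p,np.degrees(p[2]),e.round(1))
print(rel([p[0],p[1],.099+.005-.009]), toolyaw())
```

```text
base [0.53970463 0.14872745 0.414149  ] 23.728989711855178 [ 2.1  1.9 -1.5  1.3 -2.1 -2.4  1.4 -2.1]
handle [0.53851573 0.14907028 0.41199747] 23.605716066310663 [-1.  -0.6  1.1 -0.8  0.3  0.8 -0.3  0.9]
[ 0.62977247  0.04500802 18.78158663] 23.065687407802763
```

```bash
python3 -m inch '[[0,[0.5,0,4],-0.5],[0,[0.5,0,8],-0.5],[0,[0.5,0,12],-0.5],[0,[0.5,0,15],-0.5],[0,[0.5,0,17],-0.5],[0,[0.5,0,18.8],-0.5],[0,[0.5,0,18.8],-0.5],[0,[0.5,0,18.8],-0.5],[0.6,[0.5,0,18.8],-0.5],[0.9,[0.5,0,18.8],-0.5],[0.9,[0.5,0,18.8],-0.5],[0.9,[0.5,0,18.8],-0.5],[0.9,[0.5,0,18.8],-0.5],[0.9,[0.5,0,18.8],-0.5],[0.9,[0.5,0,18.8],-0.5],[0.9,[0.5,0,18.8],-0.5]]' 40
python3 - <<'E'
from h import *
s=r.get_state();print(s["q"].round(2),toolyaw(),s["tool_pos"],s["opening"])
E
```

```text
clock: 6.1
tool_pos: [0.5381, 0.1496, 0.0946]
eef_rot: [0.546, 0.838, -0.0, -0.0]
contact_force: [-0.3, -0.1, 1.0]
opening: 0.296
[-0.07  0.88 -0.48  1.88  0.72  0.57 -0.62] 23.77681471954647 [0.53811799 0.14964499 0.0946473 ] 0.2962411720939759
```

```bash
python3 -m inch '[[0.95,[0,0,0],0],[0.95,[0,0,0],0],[0.95,[0,0,0],0],[0.95,[0,0,0],0],[0.95,[0,0,0],0]]' 40
```

```text
clock: 6.6
tool_pos: [0.5383, 0.1497, 0.0947]
eef_rot: [0.546, 0.838, 0.0, 0.0]
contact_force: [0.8, 0.1, -1.4]
opening: 0.222
```

```bash
python3 -m inch '[[0.95,[0,0,-1],0],[0.95,[0,0,-2],0],[0.95,[0,0,-4],0],[0.95,[0,0,-6],0],[0.95,[0,0,-9],0],[0.95,[0,0,-12],0],[0.95,[0,0,-15],0],[0.95,[0,0,-16],0],[0.95,[0,0,-16],0],[0.95,[0,0,-16],0]]' 40
python3 - <<'E'
from h import *
s=r.get_state();print(s["q"].round(2),toolyaw())
im=viewer.snapshot("scene");cv2.imwrite("pics/s2.png",im[:,:,::-1])
print(rel([.52,-.33,.20]))
E
```

```text
clock: 7.6
tool_pos: [0.5374, 0.1489, 0.2537]
eef_rot: [0.546, 0.838, -0.001, -0.0]
contact_force: [-0.2, -0.1, -3.2]
opening: 0.221
[ 0.04  0.66 -0.66  1.75  0.51  0.9  -0.43] 23.7670241864829
[-43.12473043 -20.8618759    5.4016957 ]
```

View pics/s2.png

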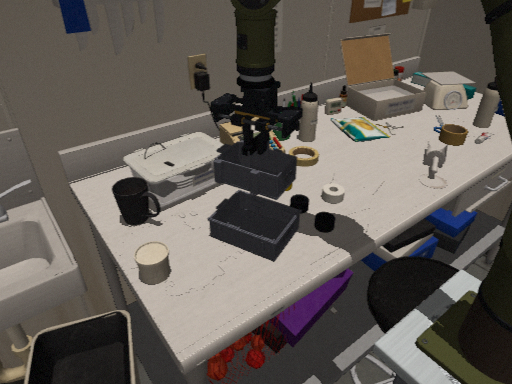

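```bash
python3 -m inch '[[0.95,[-2,-1,0],5],[0.95,[-5,-2.4,0],11],[0.95,[-8.5,-4.1,0],18],[0.95,[-12,-5.8,0],25],[0.95,[-15.5,-7.5,0],32],[0.95,[-19,-9.2,0],39],[0.95,[-22.5,-10.9,0],46],[0.95,[-26,-12.6,0],53],[0.95,[-29.5,-14.3,0],60],[0.95,[-33,-16,0],67],[0.95,[-36.5,-17.7,0],74],[0.95,[-40,-19.4,0],81],[0.95,[-42,-20.3,0],86],[0.95,[-43.1,-20.9,0],90],[0.95,[-43.1,-20.9,0],90],[0.95,[-43.1,-20.9,0],90],[0.95,[-43.1,-20.9,0],90]]' 40
python3 - <<'E'
from h import *
s=r.get_state();print(s["q"].round(2),toolyaw())
for c in ["scene","top","wrist"]:
    im=viewer.snapshot(c);cv2.imwrite(f"pics/{c}3.png",im[:,:,::-1])
E
```

```text
clock: 9.35
tool_pos: [0.5208, -0.327, 0.254]
eef_rot: [0.978, 0.208, -0.0, -0.001]
contact_force: [-0.9, 0.8, -3.7]
opening: 0.221
[ 0.63  0.68 -0.26  1.59  0.2   0.9  -0.85] -66.01413430645222
```

View pics/wrist3.png

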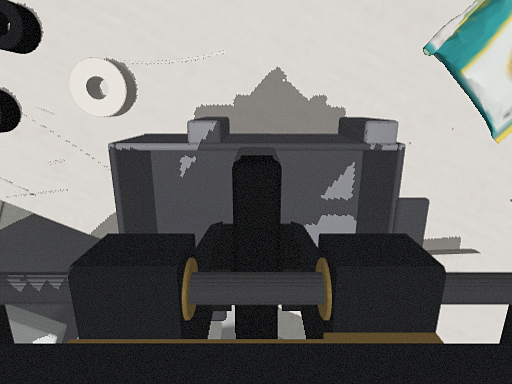

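View pics/scene3.png

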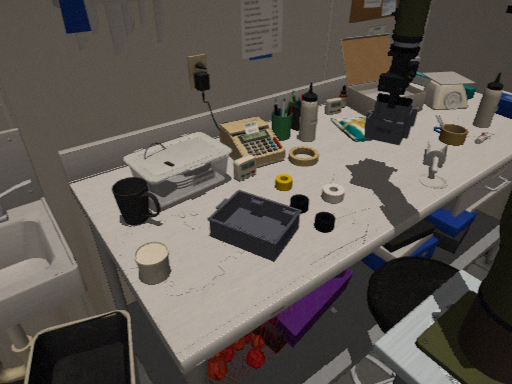

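```bash
python3 -m inch '[[0.95,[0,0,3],0],[0.95,[0,0,7],0],[0.95,[0,0,11],0],[0.95,[0,0,14],0],[0.95,[0,0,15.5],0],[0.95,[0,0,16],0],[0.95,[0,0,16.2],0],[0.95,[0,0,16.3],0],[0.95,[0,0,16.3],0],[0.95,[0,0,16.3],0]]' 40
```

```text
clock: 10.5
tool_pos: [0.5213, -0.3294, 0.0929]
eef_rot: [0.979, 0.206, 0.001, 0.001]
contact_force: [-0.6, 0.4, -3.8]
opening: 0.22
```

```bash
python3 -m inch '[[0.95,[0,0,0.1],0],[0.95,[0,0,0.2],0],[0.95,[0,0,0.2],0],[0.95,[0,0,0.2],0]]' 40
```

```text
clock: 10.9
tool_pos: [0.521, -0.3292, 0.0907]
eef_rot: [0.979, 0.206, 0.0, 0.0]
contact_force: [-1.8, 0.4, 6.1]
opening: 0.222
```

```bash
python3 -m inch '[[0.3,[0,0,0],0],[0,[0,0,0],0],[0,[0,0,0],0],[0,[0,0,0],0],[0,[0,0,0],0],[0,[0,0,0],0],[0,[0,0,0],0],[0,[0,0,-2],0],[0,[0,0,-5],0],[0,[0,0,-9],0],[0,[0,0,-13],0],[0,[0,0,-13],0],[0,[0,0,-13],0]]'
python3 - <<'E'
from h import *
s=r.get_state();print(s["q"].round(2),toolyaw(),s["opening"])
for c in ["scene","top"]:
    im=viewer.snapshot(c);cv2.imwrite(f"pics/{c}4.png",im[:,:,::-1])
print(rel([.655,-.05,.2]))
E
```

```text
clock: 12.2
tool_pos: [0.5209, -0.3293, 0.2205]
eef_rot: [0.979, 0.206, 0.001, 0.001]
contact_force: [-0.7, -0.5, -0.5]
opening: 1.0
[ 0.63  0.72 -0.25  1.63  0.22  0.82 -0.87] -66.22990805192838 0.9999768067776024
[ 23.61906726 -20.04225041   1.84578335]
```

View pics/scene4.png

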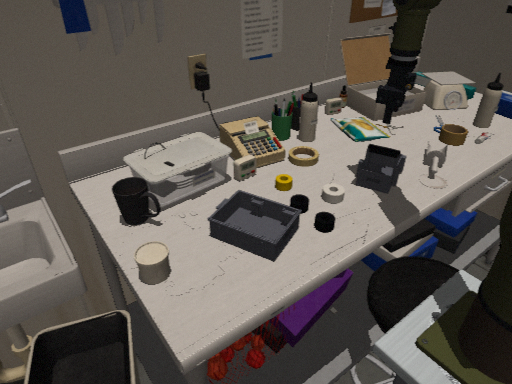

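View pics/top4.png

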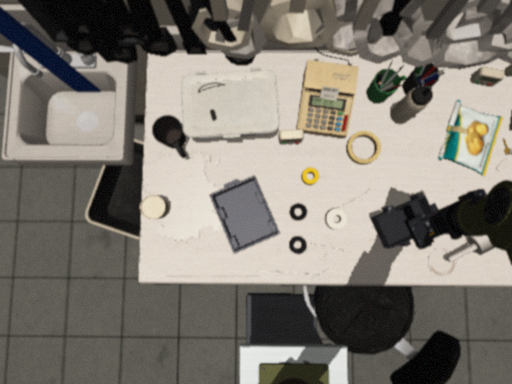

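```bash
python3 -m inch '[[0,[4,-3.4,0],0],[0,[8,-6.8,0],0],[0,[11.5,-9.8,0],0],[0,[15,-12.8,0],0],[0,[18.5,-15.8,0],0],[0,[21.5,-18.5,0],0],[0,[23.6,-20,0],0],[0,[23.6,-20,0],0],[0,[23.6,-20,0],0],[0,[23.6,-20,0],0]]'
python3 - <<'E'
from h import *
s=r.get_state();print(s["q"].round(2),toolyaw(),s["tool_pos"])
cp=viewer.camera_params("wrist")
im=viewer.snapshot("wrist");cv2.imwrite("pics/w5.png",im[:,:,::-1])
hsv=cv2.cvtColor(im,cv2.COLOR_RGB2HSV)
m=((hsv[:,:,1]>120)&(hsv[:,:,2]>60)&(hsv[:,:,0]>15)&(hsv[:,:,0]<40)).astype(np.uint8)
n,l,st,c=cv2.connectedComponentsWithStats(m)
for i in range(1,n):
    if st[i,4]>80: print(st[i],c[i],unproj("wrist",c[i],.03,cp))
print(proj("wrist",[.655,-.05,.03],cp))
E
```

```text
clock: 13.3
tool_pos: [0.6549, -0.0531, 0.2186]
eef_rot: [0.979, 0.205, -0.001, 0.001]
contact_force: [-0.2, -0.7, 0.1]
opening: 1.003
[ 0.12  0.77 -0.2   1.49  0.18  0.9  -1.3 ] -66.35758724501149 [ 0.65487374 -0.05311912  0.21860308]
[ 233  140   48   49 1558] [256.83376123 164.43709884] [[ 0.66050729 -0.05139025  0.03      ]]
[  31  258   42   63 1051] [ 47.63177926 289.4300666 ] [[0.41989765 0.11751852 0.03      ]]
[ 441  258   41   62 1069] [465.28157156 288.71655753] [[ 0.62239541 -0.34186607  0.03      ]]
[ 226  333  286   10 1171] [397.5764304  339.83689155] [[ 0.52577577 -0.30526366  0.03      ]]
[[253.58455144 168.55293585]]
```

View pics/w5.png

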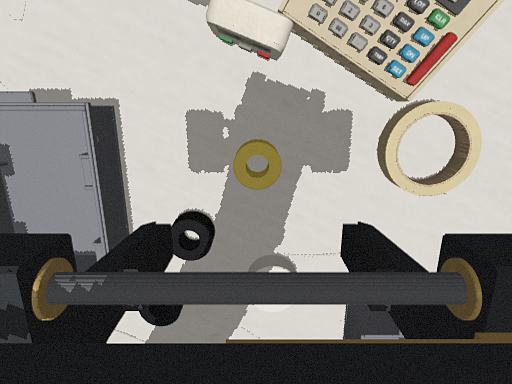

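Run:
```python
from h import *
print(rel([.659,-.051,.018]))
```

```text
[ 0.5094126  -0.06118979 20.08880481]
```

```bash
python3 -m inch '[[0,[0.3,0,4],0],[0,[0.5,0,8],0],[0,[0.5,0,12],0],[0,[0.5,0,15],0],[0,[0.5,0,17.5],0],[0,[0.5,0,19],0],[0,[0.5,0,19.7],0],[0,[0.5,0,19.7],0],[0,[0.5,0,19.7],0]]'
```

```text
clock: 14.25
tool_pos: [0.6615, -0.0491, 0.0239]
eef_rot: [0.979, 0.206, 0.001, 0.0]
contact_force: [-0.0, -0.6, -0.7]
opening: 0.999
```

```bash
python3 -m inch '[[0,[-0.2,0,0.3],0],[0,[-0.2,0,0.5],0],[0.3,[-0.2,0,0.5],0],[0.5,[-0.2,0,0.5],0],[0.6,[-0.2,0,0.5],0],[0.6,[-0.2,0,0.5],0],[0.6,[-0.2,0,0.5],0],[0.6,[-0.2,0,0.5],0],[0.6,[-0.2,0,0.5],0],[0.6,[-0.2,0,0.5],0]]' 20
```

```text
clock: 15.25
tool_pos: [0.6589, -0.0498, 0.0178]
eef_rot: [0.979, 0.206, 0.0, 0.0]
contact_force: [0.7, -0.4, 0.8]
opening: 0.582
```

```bash
python3 -m inch '[[0.6,[0,0,-2],0],[0.6,[0,0,-5],0],[0.6,[0,0,-9],0],[0.6,[0,0,-13],0],[0.6,[0,0,-15],0],[0.6,[0,0,-15],0]]' 20
python3 - <<'E'
from h import *
s=r.get_state();print(rel([.540,.147,.165]),s["opening"],toolyaw())
E
```

```text
clock: 15.85
tool_pos: [0.6608, -0.0495, 0.171]
eef_rot: [0.979, 0.206, 0.003, 0.001]
contact_force: [0.7, 0.6, -1.4]
opening: 0.578
[ -3.137652   -22.85470773   0.52688685] 0.5776875780596156 -66.23106438366885
```

```bash
python3 -m inch '[[0.6,[-0.3,-2,0],-8],[0.6,[-0.6,-4,0],-16],[0.6,[-0.9,-6.5,0],-24],[0.6,[-1.2,-9,0],-32],[0.6,[-1.6,-11.5,0],-40],[0.6,[-1.9,-14,0],-48],[0.6,[-2.3,-16.5,0],-56],[0.6,[-2.6,-19,0],-64],[0.6,[-2.9,-21,0],-72],[0.6,[-3.1,-22.8,0],-80],[0.6,[-3.1,-22.8,0],-88],[0.6,[-3.1,-22.8,0],-90],[0.6,[-3.1,-22.8,0],-90],[0.6,[-3.1,-22.8,0],-90]]' 20
python3 - <<'E'
from h import *
s=r.get_state();print(rel([.540,.147,.024]),s["opening"],toolyaw(),s["q"].round(2))
im=viewer.snapshot("wrist");cv2.imwrite("pics/w6.png",im[:,:,::-1])
E
```

```text
clock: 17.25
tool_pos: [0.5383, 0.1457, 0.167]
eef_rot: [0.548, 0.837, -0.001, -0.0]
contact_force: [0.1, -0.3, -0.4]
opening: 0.579
[ 0.05061442  0.22253044 14.29776056] 0.5785995603883478 23.587503069121567 [-0.01  0.77 -0.58  1.84  0.62  0.72 -0.53]
```

View pics/w6.png

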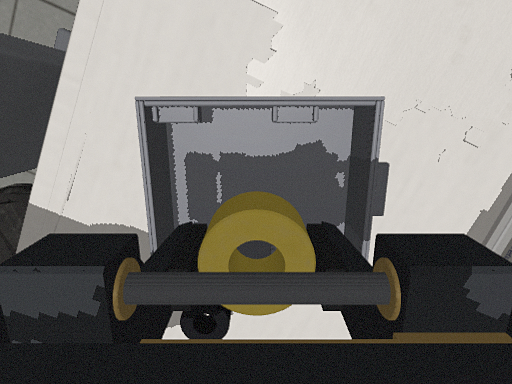

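```bash
python3 -m inch '[[0.6,[0,0.2,3],0],[0.6,[0,0.2,6],0],[0.6,[0,0.2,9],0],[0.6,[0,0.2,11.5],0],[0.6,[0,0.2,13],0],[0.6,[0,0.2,13.8],0],[0.6,[0,0.2,13.9],0],[0.6,[0,0.2,13.9],0]]' 20
```

```text
clock: 18.1
tool_pos: [0.5407, 0.1474, 0.0291]
eef_rot: [0.547, 0.837, 0.0, 0.0]
contact_force: [0.6, 0.3, -1.3]
opening: 0.575
```

```bash
python3 -m inch '[[0.6,[0,0,0.3],0],[0.6,[0,0,0.5],0],[0.6,[0,0,0.5],0]]' 20
```

```text
clock: 18.4
tool_pos: [0.5404, 0.1472, 0.0239]
eef_rot: [0.546, 0.838, 0.0, 0.0]
contact_force: [1.0, 0.6, -1.4]
opening: 0.578
```

```bash
python3 -m inch '[[0.6,[0,0,0.1],0],[0.6,[0,0,0.1],0],[0.3,[0,0,0.1],0],[0.2,[0,0,0.1],0],[0.1,[0,0,0.1],0],[0.1,[0,0,0.1],0],[0.1,[0,0,0.1],0],[0.1,[0,0,0.1],0],[0.1,[0,0,-3],0],[0.1,[0,0,-7],0],[0.1,[0,0,-11],0],[0,[0,0,-15],0],[0,[0,0,-19],0],[0,[0,0,-23],0],[0,[0,0,-25],0],[0,[0,0,-25],0]]' 20;  python3 - <<'E'
from h import *
s=r.get_state();print(s["opening"],toolyaw(),s["tool_pos"],s["q"].round(2))
im=viewer.snapshot("wrist");cv2.imwrite("pics/w7.png",im[:,:,::-1])
import json
cp=viewer.camera_params("wrist");json.dump({k:v.tolist() for k,v in cp.items()},open("cp7.json","w"))
im=viewer.snapshot("scene");cv2.imwrite("pics/s7.png",im[:,:,::-1])
E
```

```text
clock: 20.0
tool_pos: [0.5417, 0.1483, 0.2768]
eef_rot: [0.546, 0.838, 0.003, 0.002]
contact_force: [0.2, 0.1, -0.0]
opening: 1.003
1.0027160505581767 23.761288841090952 [0.54168811 0.14826014 0.27679955] [ 0.05  0.64 -0.69  1.72  0.49  0.95 -0.41]
```

View pics/w7.png

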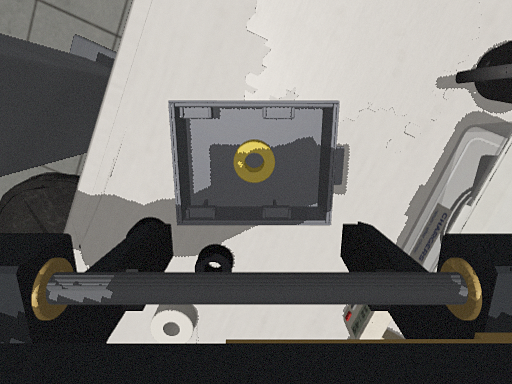

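View pics/s7.png

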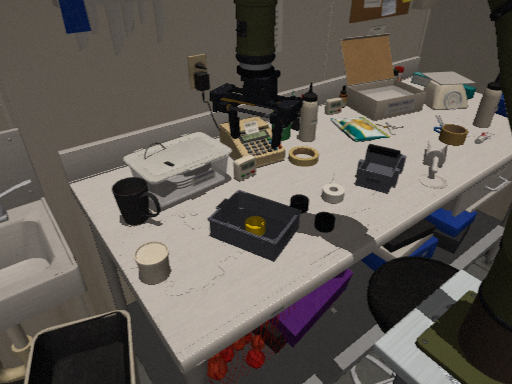

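Run:
```python
import cv2
im=cv2.imread("pics/w7.png");cv2.imwrite("pics/w7c.png",cv2.resize(im[92:232,160:356],None,fx=4,fy=4,interpolation=cv2.INTER_CUBIC))
im=cv2.imread("pics/top4.png");cv2.imwrite("pics/t4c.png",cv2.resize(im[170:260,200:290],None,fx=6,fy=6,interpolation=cv2.INTER_CUBIC))
```

```text
(no output)
```

View pics/w7c.png

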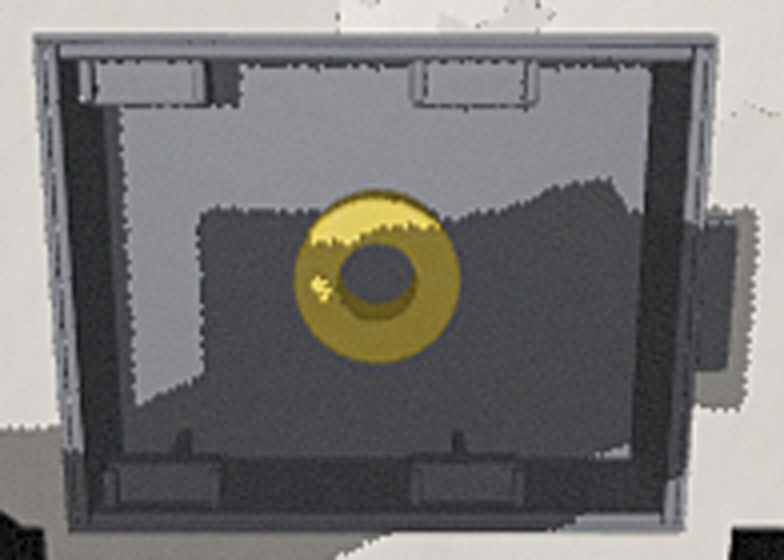

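View pics/t4c.png

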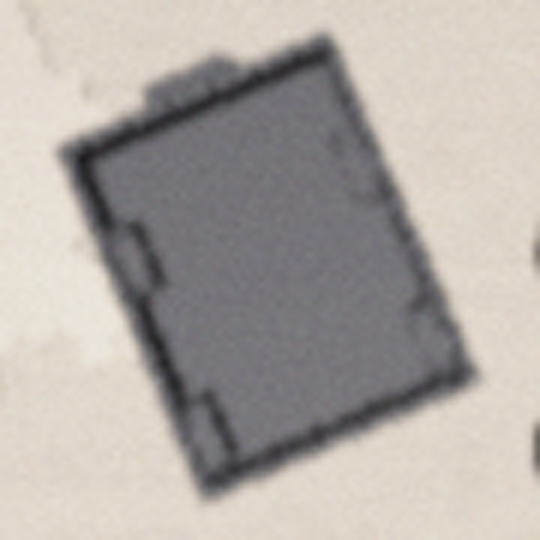

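Run:
```python
from h import *
import json
cp={k:np.array(v) for k,v in json.load(open("cp7.json")).items()}
f=lambda a,s,o:np.array(a)/s+o-.4
C=[[-.092,.071,.06],[.092,.071,.06],[.092,-.071,.06],[-.092,-.071,.06]]
L=[[-.066,.054,.052],[.028,.054,.052],[.028,-.054,.052],[-.066,-.054,.052]]
uc=f([[34,36],[716,36],[686,530],[70,531]],4,[160,92]); ul=f([[145,106],[475,106],[467,461],[164,461]],4,[160,92])
for u,o in((uc,C),(ul,L),(np.r_[uc,ul],C+L)):
    p,e=fitrect("wrist",u,o,[.54,.15,.4],cp);print("wrist",p.round(4),np.degrees(p[2]),e.round(1))
ut=f([[65,148],[330,38],[478,378],[207,497]],6,[200,170])
p,e=fitrect("top",ut,[C[1],C[2],[-.092,-.071,.06],[-.092,.071,.06]],[.54,.15,.4]);print("top",p.round(4),np.degrees(p[2]),e.round(1))
u2=f([[[378,277]]],4,[160,92]).reshape(1,2);print("roll top",unproj("wrist",u2,.034,cp))
print(rel([.521,-.3292,.22]),toolyaw())
```

```text
wrist [0.5379 0.1469 0.4172] 23.90158094287986 [ 1.5  1.1 -1.2  0.9 -1.7 -1.5  1.4 -1.4]
wrist [0.5381 0.1467 0.4149] 23.7725468608639 [-0.1 -0.7  0.1 -0.6  0.4  0.7 -0.3  0.8]
wrist [0.538  0.1469 0.4167] 23.87384234746346 [ 1.6  1.2 -1.2  1.  -1.7 -1.4  1.4 -1.4 -0.2 -0.7 -0.  -0.8  0.4  0.6
 -0.3  0.7]
top [0.5408 0.1446 0.4084] 23.399654257962748 [-0.2  0.  -0.  -0.4  0.   0.4  0.2 -0. ]
roll top [[0.53787643 0.14770111 0.034     ]]
[-42.80039368 -20.92096942   5.36750714] 23.765252254521233
```

```bash
python3 -m inch '[[0,[-2,-1,0],-6],[0,[-6,-2.9,0],-12],[0,[-10,-4.9,0],-18],[0,[-14,-6.8,0],-24],[0,[-18,-8.8,0],-30],[0,[-22,-10.7,0],-36],[0,[-26,-12.7,0],-43],[0,[-30,-14.6,0],-50],[0,[-34,-16.6,0],-57],[0,[-38,-18.5,0],-64],[0,[-41,-20,0],-71],[0,[-42.8,-20.9,0],-78],[0,[-42.8,-20.9,0],-86],[0,[-42.8,-20.9,0],-90],[0,[-42.8,-20.9,0],-90],[0,[-42.8,-20.9,0],-90],[0,[-42.8,-20.9,0],-90]]';  python3 - <<'E'
from h import *
s=r.get_state();print(s["opening"],toolyaw(),s["tool_pos"],s["q"].round(2))
im=viewer.snapshot("wrist");cv2.imwrite("pics/w8.png",im[:,:,::-1])
import json
cp=viewer.camera_params("wrist");json.dump({k:v.tolist() for k,v in cp.items()},open("cp8.json","w"))
im=viewer.snapshot("top");cv2.imwrite("pics/t8.png",im[:,:,::-1])
E
```

```text
clock: 21.8
tool_pos: [0.5213, -0.3283, 0.273]
eef_rot: [-0.206, 0.979, 0.0, -0.001]
contact_force: [0.0, -0.2, 0.5]
opening: 1.002
1.0015455674343723 113.7451269741825 [ 0.52134352 -0.32832419  0.27302756] [ 1.03  0.87 -1.12  1.54  0.81  1.25  1.77]
```

View pics/w8.png

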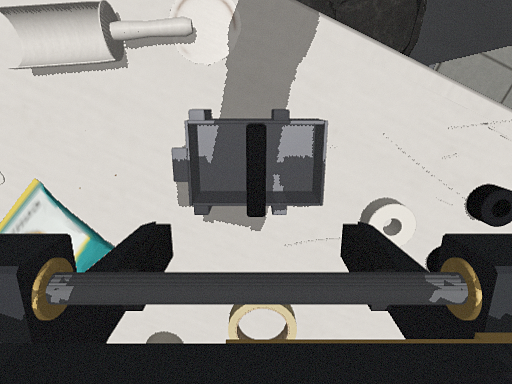

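View pics/t8.png

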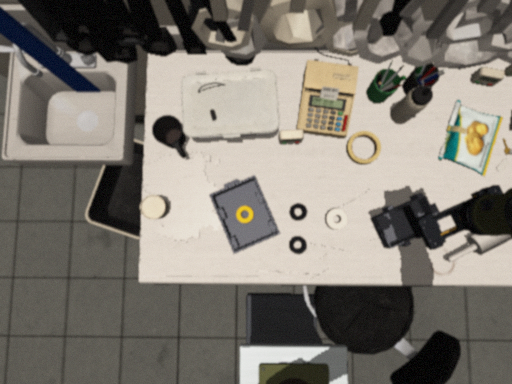

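Run:
```python
import cv2
im=cv2.imread("pics/w8.png");cv2.imwrite("pics/w8c.png",cv2.resize(im[100:230,165:340],None,fx=4,fy=4,interpolation=cv2.INTER_CUBIC))
```

```text
(no output)
```

View pics/w8c.png

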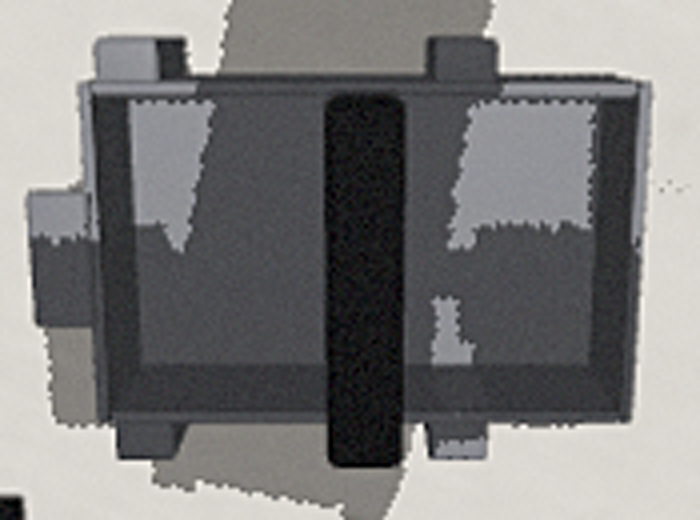

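Run:
```python
from h import *
import json
cp={k:np.array(v) for k,v in json.load(open("cp8.json")).items()}
f=lambda a:np.array(a)/4+[165,100]-.4
th=-1.15
# image left=+x crate ; image up -> crate -y
H=[[.01,-.048,.105],[-.01,-.048,.105],[-.01,.048,.105],[.01,.048,.105]]
p,e=fitrect("wrist",f([[326,94],[404,94],[403,467],[328,467]]),H,[.52,-.33,th],cp);print(p.round(4),np.degrees(p[2]),e.round(1))
C=[[.08,-.05,.06],[-.08,-.05,.06],[-.08,.05,.06],[.08,.05,.06]]
p2,e=fitrect("wrist",f([[80,77],[650,82],[632,422],[98,422]]),C,[.52,-.33,th],cp);print(p2.round(4),np.degrees(p2[2]),e.round(1))
print(rel([p[0],p[1],.0905]),rel([.521,-.3292,.0905]),toolyaw())
```

```text
[ 0.5182 -0.3302 -1.1543] -66.13679831775595 [-0.6 -0.1  0.6 -0.1  0.1  0.1 -0.1  0.1]
[ 0.5187 -0.3301 -1.1589] -66.3978530212755 [-0.8  0.3  1.  -0.4  0.1  0.3 -0.3 -0.1]
[ 0.3709609  -0.02646913 18.30123806] [ 0.07216923 -0.05047965 18.30109166] 113.76134956157401
```

```bash
python3 -m inch '[[0,[0.1,0,4],0],[0,[0.2,0,8],0],[0,[0.2,0,12],0],[0,[0.2,0,15],0],[0,[0.2,0,17],0],[0,[0.2,0,18],0],[0,[0.2,0,18.2],0],[0,[0.2,0,18.2],0],[0,[0.2,0,18.2],0],[0.5,[0.2,0,18.2],0],[0.95,[0.2,0,18.2],0],[0.95,[0.2,0,18.2],0],[0.95,[0.2,0,18.2],0],[0.95,[0.2,0,18.2],0],[0.95,[0.2,0,18.2],0],[0.95,[0.2,0,18.2],0],[0.95,[0.2,0,18.2],0],[0.95,[0.2,0,18.2],0],[0.95,[0.2,0,18.2],0],[0.95,[0.2,0,18.2],0]]' 40; python3 -m inch '[[0.95,[0,0,0],0],[0.95,[0,0,0],0]]' 40
```

```text
clock: 23.9
tool_pos: [0.5198, -0.3295, 0.0917]
eef_rot: [-0.206, 0.979, -0.0, 0.0]
contact_force: [0.3, -0.5, -0.8]
opening: 0.222
clock: 24.1
tool_pos: [0.5198, -0.3296, 0.0917]
eef_rot: [-0.206, 0.979, -0.0, 0.0]
contact_force: [1.3, 0.3, -1.0]
opening: 0.221
```

```bash
python3 -m inch '[[0.95,[0,0,-1],0],[0.95,[0,0,-3],0],[0.95,[0,0,-6],0],[0.95,[0,0,-10],0],[0.95,[0,0,-14],0],[0.95,[0,0,-16],0],[0.95,[0,0,-16],0],[0.95,[0,0,-16],0]]' 40
python3 - <<'E'
from h import *
print(rel([.540,.146,.25]),toolyaw(), r.get_state()["q"].round(2))
E
```

```text
clock: 24.9
tool_pos: [0.5189, -0.3295, 0.251]
eef_rot: [-0.206, 0.979, -0.0, -0.001]
contact_force: [-1.1, -1.2, -3.9]
opening: 0.223
[-21.11334689  42.65580574   0.07885363] 113.78830183504753 [ 1.03  0.89 -1.1   1.57  0.83  1.21  1.75]
```

Turn by +90 (world −90), from 113.8° to about 23.7°.

```bash
python3 -m inch '[[0.95,[-1,2,0],5],[0.95,[-2.6,5.3,0],11],[0.95,[-4.4,8.9,0],18],[0.95,[-6.2,12.5,0],25],[0.95,[-8,16.1,0],32],[0.95,[-9.8,19.7,0],39],[0.95,[-11.6,23.3,0],46],[0.95,[-13.3,26.9,0],53],[0.95,[-15.1,30.5,0],60],[0.95,[-16.9,34.1,0],67],[0.95,[-18.7,37.7,0],74],[0.95,[-20,40.5,0],81],[0.95,[-20.8,42,0],87],[0.95,[-21.1,42.6,0],90],[0.95,[-21.1,42.6,0],90],[0.95,[-21.1,42.6,0],90],[0.95,[-21.1,42.6,0],90]]' 40
python3 - <<'E'
from h import *
s=r.get_state();print(toolyaw(), s["q"].round(2),s["tool_pos"],rel([.540,.146,.165]))
E
```

```text
clock: 26.6
tool_pos: [0.5407, 0.144, 0.2507]
eef_rot: [0.546, 0.837, -0.001, -0.0]
contact_force: [-0.2, -0.7, -3.8]
opening: 0.221
23.747010668363433 [ 0.05  0.67 -0.66  1.75  0.51  0.9  -0.43] [0.54069954 0.1439526  0.25070482] [0.22057661 0.03893698 8.57028631]
```

```bash
python3 -m inch '[[0.95,[0.2,0,3],0],[0.95,[0.2,0,6],0],[0.95,[0.2,0,8],0],[0.95,[0.2,0,9],0],[0.95,[0.2,0,9.3],0],[0.95,[0.2,0,9.3],0],[0.95,[0.2,0,9.3],0],[0.95,[0.2,0,9.3],0]]' 40
python3 - <<'E'
from h import *
import json
s=r.get_state();print(toolyaw(), s["tool_pos"])
for c in ["wrist","scene","top"]:
    cp=viewer.camera_params(c);json.dump({k:v.tolist() for k,v in cp.items()},open(f"cp9{c}.json","w"))
    im=viewer.snapshot(c);cv2.imwrite(f"pics/{c}9.png",im[:,:,::-1])
im=cv2.imread("pics/scene9.png");cv2.imwrite("pics/scene9c.png",cv2.resize(im[130:270,195:320],None,fx=4,fy=4,interpolation=cv2.INTER_CUBIC))
E
```

```text
clock: 27.4
tool_pos: [0.5409, 0.1476, 0.1597]
eef_rot: [0.546, 0.838, 0.001, 0.001]
contact_force: [0.5, -1.4, -3.9]
opening: 0.22
23.769159210311408 [0.5409169  0.14756136 0.15971154]
```

View pics/wrist9.png

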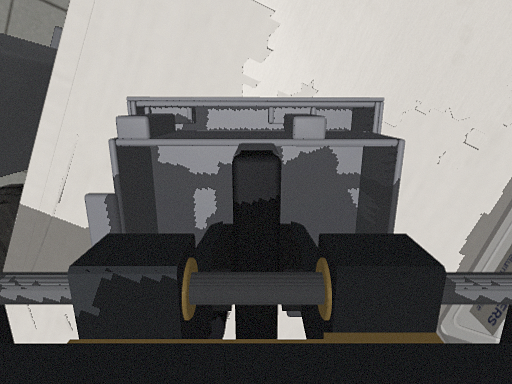

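View pics/scene9c.png

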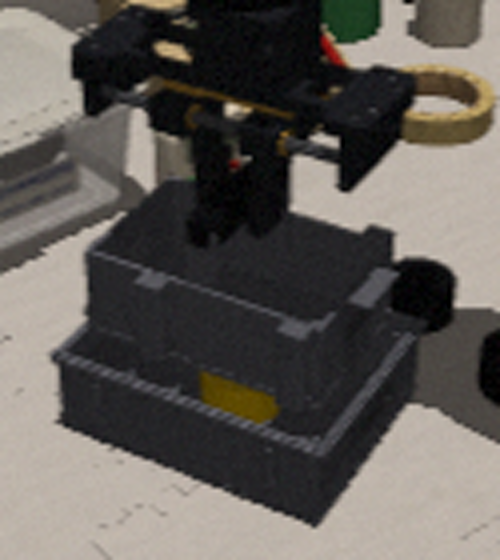

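View pics/top9.png

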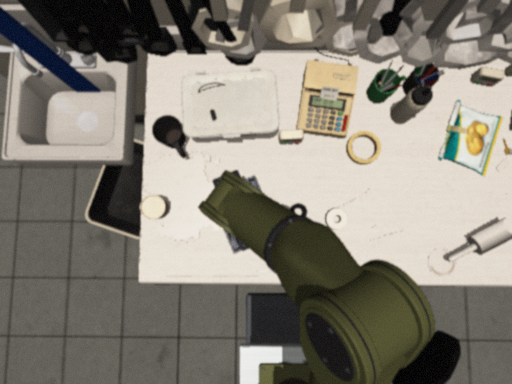

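Run:
```python
import cv2
im=cv2.imread("pics/wrist9.png");cv2.imwrite("pics/w9c.png",cv2.resize(im[88:168,95:255],None,fx=5,fy=5,interpolation=cv2.INTER_CUBIC));cv2.imwrite("pics/w9d.png",cv2.resize(im[88:168,255:415],None,fx=5,fy=5,interpolation=cv2.INTER_CUBIC))
```

```text
(no output)
```

View pics/w9c.png

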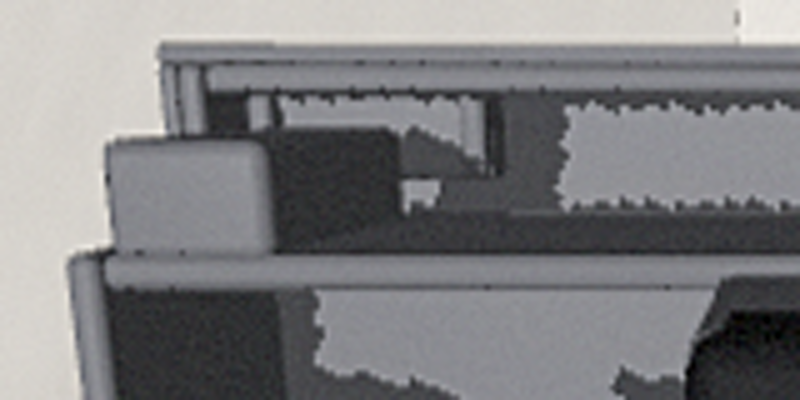

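View pics/w9d.png

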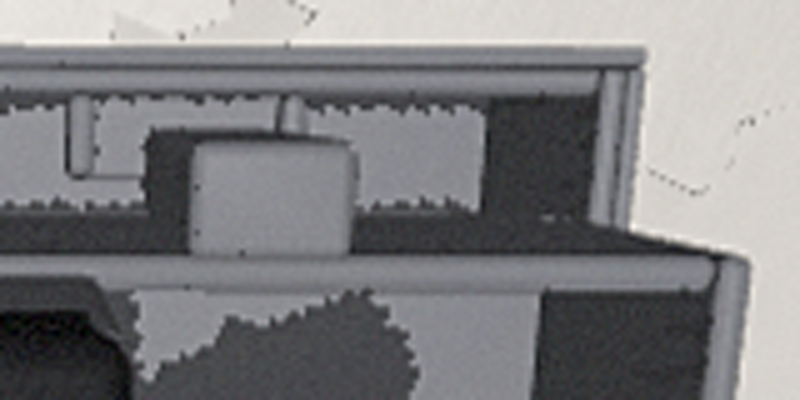

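Run:
```python
from h import *
import json
cp={k:np.array(v) for k,v in json.load(open("cp9wrist.json")).items()}
th=np.radians(23.6);X=np.array([np.cos(th),np.sin(th)]);Y=np.array([-X[1],X[0]])
O=np.array([.540,.146])
def g(uv,z):
    p=unproj("wrist",np.array(uv)-.4,z,cp)[:,:2]-O; return (np.c_[p@X,p@Y]*1000).round(1)
print("base far rim",g([[127,96.8],[384,97.6]],.06),"exp -92,92;71")
print("carry far rim",g([[109,139],[405,139.6]],.128),"exp -80,80;50")
print("lug mid",g([[168.7,110],[292.3,110]],.053),"exp -66,28")
print("foot inner edges",g([[175,125],[284,125]],.072),"exp -57,19")
print("lug inner edge",g([[150,123.5],[280,123.4]],.05),"y 54")
print("foot outer edge",g([[170,114]],.072), g([[284,114]],.072),"y 62")
```

```text
base far rim [[-93.7  74.6]
 [ 94.1  74.8]] exp -92,92;71
carry far rim [[-78.   51.1]
 [ 80.5  51.4]] exp -80,80;50
lug mid [[-65.9  65.3]
 [ 28.1  65.7]] exp -66,28
foot inner edges [[-56.9  55.3]
 [ 20.4  55.6]] exp -57,19
lug inner edge [[-82.   55.1]
 [ 19.2  55.5]] y 54
foot outer edge [[-59.9  62.9]] [[20.2 63.2]] y 62
```

```bash
python3 -m inch '[[0.95,[0,0,0.5],0],[0.95,[0,0,1],0],[0.95,[0,0,1.5],0],[0.95,[0,0,1.8],0],[0.95,[0,0,1.9],0],[0.95,[0,0,1.9],0],[0.95,[0,0,1.9],0]]' 40
```

```text
clock: 28.25
tool_pos: [0.5404, 0.1474, 0.1398]
eef_rot: [0.546, 0.838, 0.0, 0.0]
contact_force: [0.1, -0.5, -2.9]
opening: 0.223
```

```bash
python3 -m inch '[[0.95,[0,0,0.1],0],[0.95,[0,0,0.2],0],[0.95,[0,0,0.2],0],[0.95,[0,0,0.2],0]]' 40
```

```text
clock: 28.65
tool_pos: [0.5403, 0.1473, 0.1377]
eef_rot: [0.546, 0.838, -0.0, 0.0]
contact_force: [-0.4, 1.1, -3.7]
opening: 0.218
```

```bash
python3 -m inch '[[0.95,[0,0,0.05],0],[0.95,[0,0,0.1],0],[0.95,[0,0,0.1],0],[0.95,[0,0,0.1],0]]' 40
python3 - <<'E'
from h import *
im=viewer.snapshot("scene")[:,:,::-1];cv2.imwrite("pics/s10.png",cv2.resize(im[130:270,195:320],None,fx=4,fy=4,interpolation=cv2.INTER_CUBIC))
E
```

```text
clock: 29.05
tool_pos: [0.5403, 0.1473, 0.1376]
eef_rot: [0.546, 0.838, 0.0, 0.0]
contact_force: [-1.9, -1.0, 5.3]
opening: 0.221
```

View pics/s10.png

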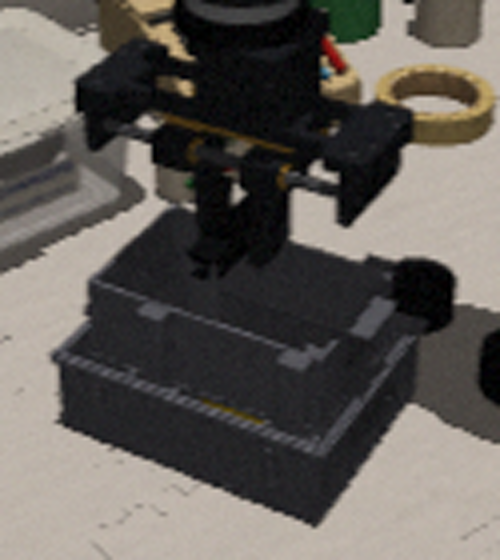

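```bash
python3 -m inch '[[0.5,[0,0,0],0],[0.2,[0,0,0],0],[0,[0,0,0],0],[0,[0,0,0],0],[0,[0,0,0],0],[0,[0,0,0],0],[0,[0,0,0],0],[0,[0,0,-2],0],[0,[0,0,-5],0],[0,[0,0,-9],0],[0,[0,0,-13],0],[0,[0,0,-15],0],[0,[0,0,-15],0],[0,[0,0,-15],0]]'
python3 - <<'E'
from h import *
import json
s=r.get_state();print(toolyaw(), s["tool_pos"])
cp=viewer.camera_params("wrist");json.dump({k:v.tolist() for k,v in cp.items()},open("cp11.json","w"))
im=viewer.snapshot("wrist")[:,:,::-1];cv2.imwrite("pics/w11.png",cv2.resize(im[80:240,150:360],None,fx=3.5,fy=3.5,interpolation=cv2.INTER_CUBIC))
im=viewer.snapshot("scene")[:,:,::-1];cv2.imwrite("pics/s11.png",cv2.resize(im[130:270,195:320],None,fx=4,fy=4,interpolation=cv2.INTER_CUBIC))
E
```

```text
clock: 30.5
tool_pos: [0.5401, 0.1469, 0.2863]
eef_rot: [0.546, 0.838, -0.0, 0.0]
contact_force: [-0.7, -0.4, -0.6]
opening: 1.005
23.76604992946492 [0.54006148 0.14693915 0.28631771]
```

View pics/w11.png

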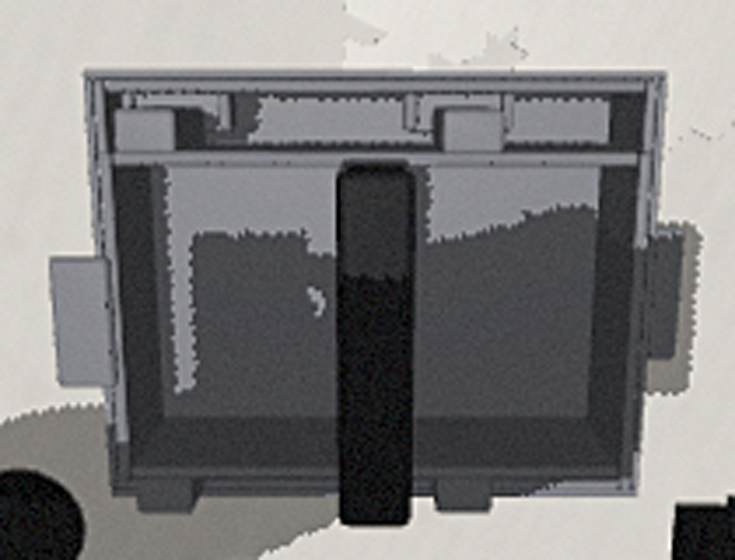

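View pics/s11.png

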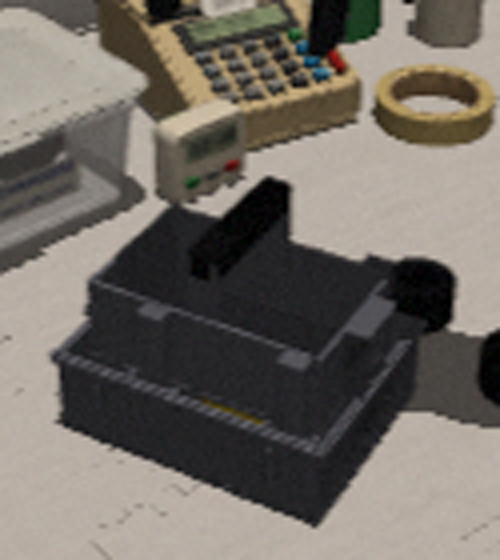

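Run:
```python
from h import *
import json
cp={k:np.array(v) for k,v in json.load(open("cp11.json")).items()}
f=lambda a:np.array(a)/3.5+[150,80]-.4
q=lambda a,b,z:[[-a,b,z],[a,b,z],[a,-b,z],[-a,-b,z]]
ph,e=fitrect("wrist",f([[337,167],[413,167],[410,524],[340,524]]),q(.01,.048,.151),[.54,.15,.4],cp);print(ph,e.round(1))
pr,e=fitrect("wrist",f([[106,152],[645,154],[632,480],[113,480]]),q(.08,.05,.106),[.54,.15,.4],cp);print(pr,e.round(1))
pb,e=fitrect("wrist",f([[85,72],[665,73],[636,495],[112,495]]),q(.092,.071,.06),[.54,.15,.4],cp);print(pb,e.round(1))
X=np.array([np.cos(pb[2]),np.sin(pb[2])])
for p in(ph,pr):
    d=p[:2]-pb[:2];print(d@X*1000,d@[-X[1],X[0]]*1000,np.degrees(p[2]-pb[2]))
s=viewer.camera_params("scene")
print(r.get_state()["clock"])
```

```text
[0.53929752 0.14858233 0.41609477] [-0.7 -0.6  0.7 -0.6  0.6  0.7 -0.6  0.7]
[0.53973468 0.14704916 0.41171932] [-2.7 -0.   2.3  0.1 -0.7  0.4  1.2 -0.2]
[0.53963532 0.14769181 0.41434849] [ 1.6  1.3 -1.7  1.3 -1.6 -1.7  1.6 -1.9]
0.049304366467234476 0.9511580621140974 0.1000548774855407
-0.16777427089113311 -0.6282681227175493 -0.15064008808305646
30.6
```

The crate is centred within about 1 mm and 0.15° of the lower crate, and its tab is at the opposite end. The clock is at 30.6 s and the gripper is clear, so I'm handing in.

```bash
python3 -c "
from plant import r
print(r.finish_job())"
```

```text
the job is handed in; nothing more can be done
None
```

The job is done and handed in at about 31 s of the 72 s allowed; the hand-in reported no verdict.

**What I did:** I lifted the carry crate out and stood it on the free table to the right. I then laid the yellow 52 mm roll flat in the middle of the lower crate's floor. I regrasped the carry crate, turned it half a turn in all, and set it on the lower crate's lugs.

**Last checks:**
- **Position:** in the wrist picture, the carry crate sits within about 1 mm of the lower crate's centre along and across, with about 0.15° of yaw error. Its tab is at the end opposite the lower crate's tab.
- **Height:** contact came at a tool height of 0.1376 m, against 0.1377 m expected for stacked. I did not measure its height or level after letting go; it looks level in the scene picture.
- **Clearance:** the gripper ended open, about 15 cm above the crate.
- **Bystanders:** I did not measure the bystanders after the last move; the pictures showed no sign of any having moved.

**Disagreement:** the top and wrist cameras differed by 3–4 mm on the lower crate's absolute position. I used a value between them and checked the final fit by comparing the two crates in the wrist picture. The rim-corner fits left 1–3 pixel residuals, so those offsets are good to a few millimetres.

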